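Latch the caddy gate with its drop bar

ROBOT

A 6-joint arm with a two-finger parallel gripper is mounted at the origin on the work surface. World frame = base frame: x ahead of the robot, y to its left, z up, the work surface at z = 0. Lengths are in m, angles in rad, forces in N, time in s.
With the tool pointing down it reaches from about 0.375 to 0.975 m from the base axis. Payload 3.8 kg.
Tool frame: the origin (TCP) lies at the very end of the fingers, on their centre line; the grasp point (between the pads) lies 19 mm behind it; z points along the fingers, y is the direction in which the jaws open and shut (so a half turn about z gives the same grasp; the last joint's range is limited). The gripper opens to 85 mm and grips with 20 to 120 N. Pads are 22 mm wide; open, the fingers measure 114 mm over their backs; the gripper's body (76 mm by 85 mm) begins 54 mm behind the grasp point. The pads swing forward as they close: fully open they stand 13 mm farther back than shut.
Start: joints at [1.194, 0.264, 1.604, -0, 1.274, -0.037], TCP at [0.225, 0.636, 0.231] pointing down, gripper open.
Joint ranges: [-2.63, 2.63], [-0.94, 2.18], [0.31, 2.57], [-1.31, 4.45], [0, 2.66], [-2.55, 2.55]. Speed limits (rad/s): [2.57, 2.57, 3.14, 3.14, 3.14, 3.14].

INTERFACE

Orientations are given as a rotation vector (axis times angle).
In Python, from workcell import read_state, read_camera, camera_info, finish_job gives the robot as it stands. The module is installed in compiled form; this text tells all that it offers.
- The arm moves only by the tool play_rows, never from a script. Its argument "motion" is a list of rows, each a list of 5 numbers: the shift along the tool's x, y, z in units of 1000 mm (1.0 is 1000 mm), then the turn about the tool's z in units of 2 pi rad (1.0 is 2 pi rad), then the finger opening in mm, from 0 to 85.4. A call has 1 to 5 rows; each row shifts and turns the commanded pose from where the row before left it, along the tool's axes as they then stand; what a row does not reach is not made up. A row lasts 1/8 s, in which the tool goes at most 62.5 mm and 10.7 degrees, less where a joint would pass 70% of its speed; a pose out of reach is approached as far as the arm can. A call with a number of a shift or a turn outside -1 to 1 is refused whole. A call with a gripper value outside its range is refused whole. The fingers move at their own pace and stop on an object; "squeeze" is the grip in N (left out, the last holds). Time passes only in rows, so rows that do not move let the fingers close. It gives the time, the measured TCP pose, the force and the opening at its end, in the units of the state.
- read_state(): the state, without advancing time (a new reading comes with each control period).
- read_camera(name): name is "side" or "top" or "wrist"; returns the picture (420x560x3 uint8, red, green, blue); there is no depth.
- camera_info(name): a dict with "intrinsics" (3x3 intrinsics, pixels), "dist_coeffs" ([k1, k2, p1, p2, k3] as OpenCV has them; the pictures are not rectified), "pose" (4x4, takes a point from camera to world coordinates). Camera axes: x right, y down, z forward; pixel columns grow to the right and rows downward; lengths in m; the calibration is good to about 2 mm. A picture is of the moment at which its call begins: read the wrist's pose just before it. camera_info takes no time and is no camera call; for the wrist camera it gives the pose at the moment of the call.
- finish_job(): hands the job in, once; it reports no verdict.
The state is a dict: "time": time; "q": joint angles; "joint_vel": joint speeds; "joint_torque": joint torques, N m; "tool_pos": TCP position; "tcp_rot": TCP orientation; "wrist_force": force on the tool from outside, world axes, zero at the start; "torque": the same for the moment, N m; "width": opening from 0.0 (shut) to 1.0 (fully open).
Only numpy, scipy, OpenCV 4.12 (cv2) and the standard library are available. Lean on these libraries where they do the work, as an engineer would, in place of code of your own. Each camera call takes 0.05 s, during which the arm holds its last target. There are 200 camera calls.

TASK

Close and latch the gate of the canister caddy on the cart: lift the brass latch bar by its red knob, swing the gate shut with the bar passing over the front block of the green keeper, and let the bar drop fully down into the keeper's notch, then let go. The keeper is brittle printed resin, so go gently and never press on it with more than about a kilogram's weight (10 N); leave the canister, jaw model, loupe and burnisher where they are.

Things in the scene. Friction and masses are not known exactly. Their poses are not given: they have to be found in the camera images.
- caddy: Fixed aluminium tray, 270 x 290 mm, 6 mm thick, with 60 mm high white walls at back (+x), left (+y) and right. Origin: its underside; x to the back, y left, z up. Its front is closed by a wire gate hinged on a vertical pin at caddy (-100, +110) mm. Shut, the gate lies along -y from that pin; it opens outwards, to -x. The gate is 190 mm long, top rail 90 mm above the cart.
- gate_hinge (a point): Point on the gate's vertical hinge axis, 100 mm above the cart.
- gate (a joint): Opening angle of the gate, rad: 0 nominally shut, growing as it opens outwards (clockwise from above) up to 1.0; it can go past shut to -0.085. It stays where left; about 1 N at the knob moves it.
- latch_pivot (a point): Level pivot pin of the latch bar on the gate: 60 mm from the hinge axis, 105 mm above the cart. The bar is brass, 8 mm thick, 16 mm high, and lies along and above the gate's top rail: underside 97 mm, top 113 mm above the cart when down. Its free end reaches 250 mm from the hinge axis, past the gate's end and across the keeper.
- latch (a joint): Lift angle of the latch bar, rad: 0 = level, down on its stop on the gate; growing as the free end lifts, up to 0.6. Let go, it falls by its own weight (0.2 kg). Down in front of the keeper it cannot pass: it must be lifted 0.085 rad or more to clear the front block (0.17 rad would clear the backstop). Resting on the front block it reads about 0.08 rad.
- latch_knob (a point): Centre of the red knob that stands on the bar: upright cylinder 18 mm in diameter, 32 mm tall, 180 mm from the gate's hinge axis (120 mm from the bar's pivot pin and 34 mm above the pin), 139 mm above the cart when the bar is down; below it a 10 mm bare neck of 8 mm diameter down to the bar.
- post: Dark steel post, 80 x 30 mm, fixed at caddy (-100, -120) mm, 230 mm from the hinge axis; axes as the caddy's. Origin: centre of its foot, 6 mm above the cart. The green resin keeper on it is clamped through a slot: its notch's centre lies anywhere up to 14 mm before or behind the post's origin in x, different each time, so find it by feel or sight. Brittle: 10 N at most.
- post_top (a point): Centre of the post's top, 78 mm above the cart. The keeper on it, 24 mm wide in y, from front to back (+x, the way the gate closes): front block with flat top 38 mm long, 111 mm above the cart; notch 13 mm wide, floor 90 mm above the cart; backstop 26 mm thick, 126 mm above the cart. A bar slid back along the front block meets the backstop over the notch and drops in.
- canister: Tall screw-top canister of frosted white plastic standing in the caddy, 78 mm in diameter, 165 mm tall. Origin: centre of its base.
- jaw_model: Beige resin jaw model, a horseshoe about 65 mm across and 27 mm high, lying on the cart. Origin: underside.
- loupe: Brass inspection loupe standing on the cart, 42 mm in diameter, 38 mm high. Origin: underside.
- burnisher: Cork-handled burnishing tool with a stubby steel tip, 130 mm long, 18 mm thick, lying on the cart, tip towards its +x. Origin: underside of the handle's front half.

How it is judged:
By the outcome, as a careful person would: the job done as asked, in the order asked, and still so for the second after the job is handed in, with the robot touching nothing.
It also fails if it takes over 43 s, if anything falls off the work surface, if the arm or the gripper's body presses on something with over 40 N, if the wrist force passes 120 N, or if a joint passes its speed limit or range.

## Working session

There is one attempt and no reset: what is moved stays moved. The work goes in short steps, Python scripts to look and compute and a tool call to move; the robot and the scene stay as the last step left them, time stands still between calls to the robot, and variables do not carry over. Pictures are saved under pics/ and viewed, about 8 in all and at most 12, crops included, and the job is handed in when it is done.

Besides the shell and the picture viewer there is one more tool, called as name(argument=value, ...) on one line, values as JSON. play_rows: Moves the arm, as the interface text tells. Shifts and turns lie within -1 to 1; 1 stands for 1000 mm of shift or 2 pi rad of turn. Its arguments: {"type":"object","properties":{"motion":{"type":"array","items":{"type":"array","items":{"type":"number"}}},"squeeze":{"type":"number"}},"required":["motion"]}

```bash
mkdir -p pics
python3 - <<'E'
from workcell import *
import cv2, numpy as np
s=read_state(); print({k:np.round(v,3) for k,v in s.items()})
for n in ("side","top"):
    im=read_camera(n); cv2.imwrite(f"pics/{n}0.png",im[:,:,::-1])
    c=camera_info(n); print(n,np.round(c["intrinsics"],1).tolist(),np.round(c["dist_coeffs"],3),np.round(c["pose"],3).tolist())
E
```

```text
{'time': np.float64(0.0), 'q': array([ 1.194,  0.265,  1.605,  0.   ,  1.274, -0.037]), 'joint_vel': array([0.001, 0.001, 0.001, 0.001, 0.001, 0.001]), 'joint_torque': array([ 2.0000e-03, -5.1512e+01, -3.6731e+01, -0.0000e+00,  1.3000e-02,
       -0.0000e+00]), 'tool_pos': array([0.225, 0.636, 0.23 ]), 'tcp_rot': array([-5.310e-01, -3.096e+00,  3.000e-03]), 'wrist_force': array([-0.268, -0.732, -0.251]), 'torque': array([0.054, 0.06 , 0.056]), 'width': np.float64(0.997)}
side [[417.0, 0.0, 277.6], [0.0, 417.0, 209.4], [0.0, 0.0, 1.0]] [-0.068  0.     0.     0.     0.   ] [[-0.817, -0.28, 0.504, 0.232], [-0.577, 0.379, -0.724, 0.642], [0.012, -0.882, -0.471, 0.504], [0.0, 0.0, 0.0, 1.0]]
top [[471.0, 0.0, 279.5], [0.0, 471.0, 220.1], [0.0, 0.0, 1.0]] [-0.122  0.     0.     0.     0.   ] [[-0.001, -0.987, 0.159, 0.505], [-1.0, 0.003, 0.012, 0.044], [-0.013, -0.159, -0.987, 1.049], [0.0, 0.0, 0.0, 1.0]]
```

View pics/top0.png

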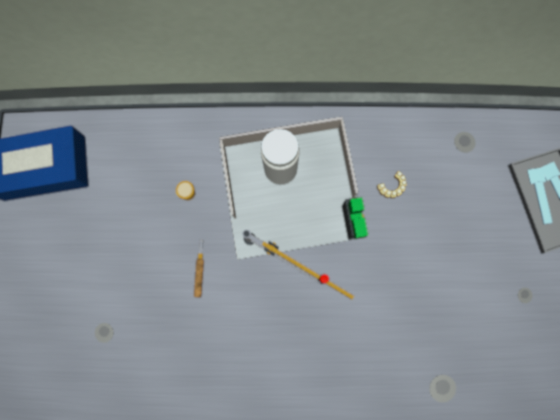

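View pics/side0.png

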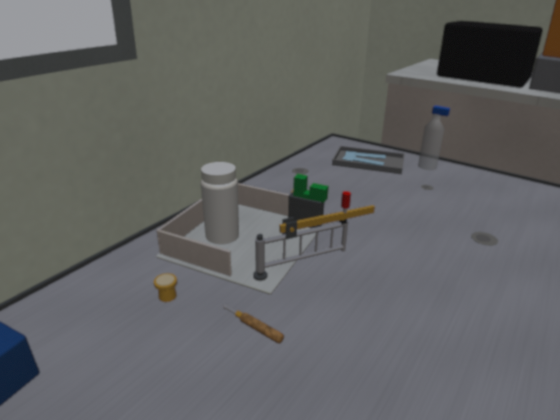

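The top view shows the hinge at about (249,237), red knob at (324,279), bar end at (352,297), and green keeper at x 345–368, y 197–239, with the gap near y≈212. Next I measure these.

```bash
cat > h.py <<'E'
from workcell import *
import cv2, numpy as np
def ray(n,uv,z,c=None):
    c=c or camera_info(n); K=np.array(c["intrinsics"]);T=np.array(c["pose"])
    p=cv2.undistortPoints(np.array(uv,float).reshape(-1,1,2),K,np.array(c["dist_coeffs"],float)).reshape(-1,2)
    d=np.c_[p,np.ones(len(p))]@T[:3,:3].T; o=T[:3,3]
    return o+d*((np.asarray(z)-o[2])/d[:,2])[:,None]
def proj(n,P,c=None):
    c=c or camera_info(n); T=np.linalg.inv(np.array(c["pose"]))
    r=cv2.Rodrigues(T[:3,:3])[0]
    return cv2.projectPoints(np.array(P,float).reshape(-1,1,3),r,T[:3,3],np.array(c["intrinsics"]),np.array(c["dist_coeffs"],float))[0].reshape(-1,2)
def comp(m):
    n,l,st,ce=cv2.connectedComponentsWithStats(m.astype(np.uint8)); return [(st[i].tolist(),ce[i].round(2).tolist(),i,l) for i in range(1,n) if st[i,4]>8]
E
python3 - <<'E'
from h import *
im=cv2.imread("pics/top0.png").astype(int); b,g,r=im[...,0],im[...,1],im[...,2]
for st,ce,i,l in comp((r>120)&(g<70)&(b<70)): print("red",st,ce,ray("top",[ce],[0.15]).round(4))
for st,ce,i,l in comp((g>90)&(r<g*0.5)&(b<g*0.6)):
    ys,xs=np.nonzero(l==i); print("green",st,ce,cv2.boxPoints(cv2.minAreaRect(np.c_[xs,ys].astype(np.float32))).round(1).tolist())
for st,ce,i,l in comp((r>130)&(b<r*0.5)&(g>70)): print("brass",st,ce)
print("hinge",ray("top",[[249,237]],[0.1]))
print("tray corners",ray("top",[[221,137],[343,119],[238,258],[362,241]],[.066,.066,.006,.006]).round(4))
c=im[100:310,210:380].astype(np.uint8)
o=cv2.resize(c[85:145,120:165],None,fx=10,fy=10,interpolation=cv2.INTER_CUBIC)
o2=cv2.resize(c[120:205,15:150],None,fx=5,fy=5,interpolation=cv2.INTER_CUBIC)
cv2.imwrite("pics/keep.png",o)   # origin (330,185) x10
s=cv2.imread("pics/side0.png"); cv2.imwrite("pics/sidec.png",cv2.resize(s[165:290,240:390],None,fx=5,fy=4.8,interpolation=cv2.INTER_CUBIC))
W=np.zeros((600,800,3),np.uint8); W[:600,:450]=o; 
cv2.imwrite("pics/gate.png",o2) # origin (225,220) x5
E
```

```text
red [319, 275, 9, 8, 54] [323.28, 278.56] [[ 0.5373 -0.0276  0.15  ]]
green [350, 198, 17, 40, 457] [357.76, 217.28] [[347.6000061035156, 198.6999969482422], [361.70001220703125, 196.89999389648438], [366.79998779296875, 235.89999389648438], [352.70001220703125, 237.6999969482422]]
brass [180, 186, 14, 13, 41] [189.05, 194.29]
brass [263, 243, 58, 36, 208] [289.22, 258.93]
brass [195, 254, 8, 42, 171] [198.58, 275.2]
brass [326, 277, 27, 21, 89] [338.13, 288.53]
hinge [[0.62340896 0.11812687 0.1       ]]
tray corners [[ 0.8484  0.1847  0.066 ]
 [ 0.8889 -0.0836  0.066 ]
 [ 0.5882  0.1495  0.006 ]
 [ 0.6254 -0.1268  0.006 ]]
```

View pics/keep.png

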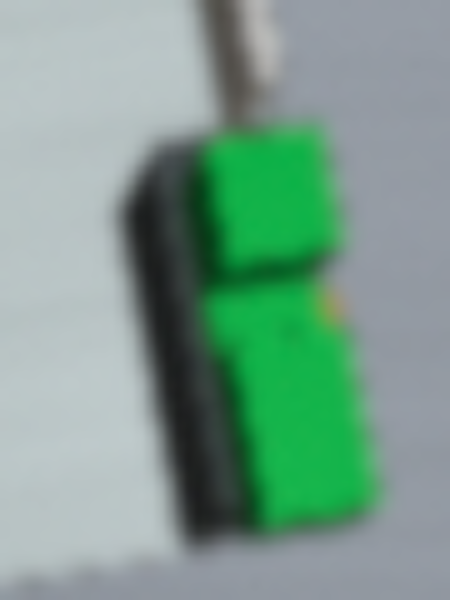

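View pics/gate.png

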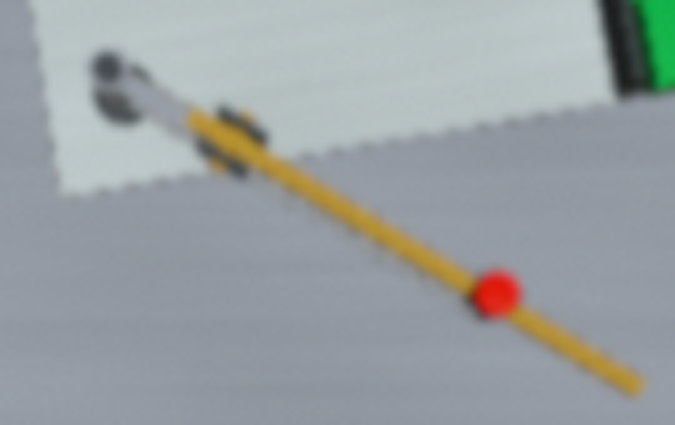

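keep.png shows the backstop top with corners (205,135),(325,125),(340,250),(215,270) and the front block top from about y=342 to 520. gate.png shows the hinge pin at (108,68), tray corner at (62,192), knob at (496,295) and bar end at (637,385). I fit the model to these points.

```bash
cat > fit.py <<'E'
from h import *
from scipy.optimize import least_squares
k=lambda x,y:((x+.5)/10+330-.5,(y+.5)/10+185-.5)
g=lambda x,y:((x+.5)/5+225-.5,(y+.5)/5+220-.5)
def model(v):
    cx,cy,w,th,n=v; n*=1
    L=lambda x,y,z:[x,y,z]
    d=lambda s:(-.1-s*np.sin(th),.11-s*np.cos(th))
    P=[L(-.1,.11,.1),L(-.135,.145,.006),L(*d(.18),.155),L(*d(.25),.113),
     L(.135,.145,.066),L(.135,-.145,.066)]
    x0=n-.1
    for a,z in((.0325,.126),(.0065,.126),(-.0065,.111),(-.0445,.111)):
        P+=[L(x0+a,-.108,z),L(x0+a,-.132,z)]
    P=np.array(P); R=np.array([[np.cos(w),-np.sin(w)],[np.sin(w),np.cos(w)]])
    P[:,:2]=P[:,:2]@R.T+[cx,cy]; return P
uv=np.array([g(108,68),g(62,192),g(496,295),g(638,386),(221,137),(343,119),
 k(202,137),k(325,127),k(215,272),k(340,248),k(235,345),k(352,335),k(260,530),k(380,508)])
W=np.ones(14);W[4:6]=.3
c=camera_info("top")
r=least_squares(lambda v:((proj("top",model(v),c)-uv)*W[:,None]).ravel(),[.73,.02,.134,.5,0],x_scale=.01)
v=r.x
if __name__=="__main__":
    print("cx cy yaw theta n",v.round(4)); print((proj("top",model(v),c)-uv).round(1).tolist())
    P=model(v); print("hinge",P[0].round(4),"knob",P[2].round(4))
    s=read_state(); R=cv2.Rodrigues(s["tcp_rot"])[0]; print(s["tool_pos"],R.round(4).tolist())
    # side check
    im=cv2.imread("pics/side0.png")
    for p in proj("side",P): cv2.circle(im,tuple((p*1).astype(int)),1,(255,0,255),-1)
    cv2.imwrite("pics/chk.png",cv2.resize(im[150:290,150:400],None,fx=3.2,fy=3.2,interpolation=cv2.INTER_CUBIC))
E
python3 fit.py
```

```text
cx cy yaw theta n [0.7454 0.0313 0.1515 0.694  0.0016]
[[-0.5, 0.6], [-1.1, -0.9], [0.5, -0.0], [1.0, 0.8], [-4.6, -3.7], [3.4, -5.1], [0.2, 0.6], [-0.3, -0.2], [1.2, -0.3], [0.5, 0.3], [-0.7, 0.0], [-0.8, -0.8], [0.1, -0.0], [-0.2, 0.3]]
hinge [0.63  0.125 0.1  ] knob [ 0.537  -0.0292  0.155 ]
[0.22472437 0.63578301 0.23008517] [[-0.9428, 0.3333, -0.0008], [0.3333, 0.9428, -0.0019], [0.0001, -0.002, -1.0]]
```

View pics/chk.png

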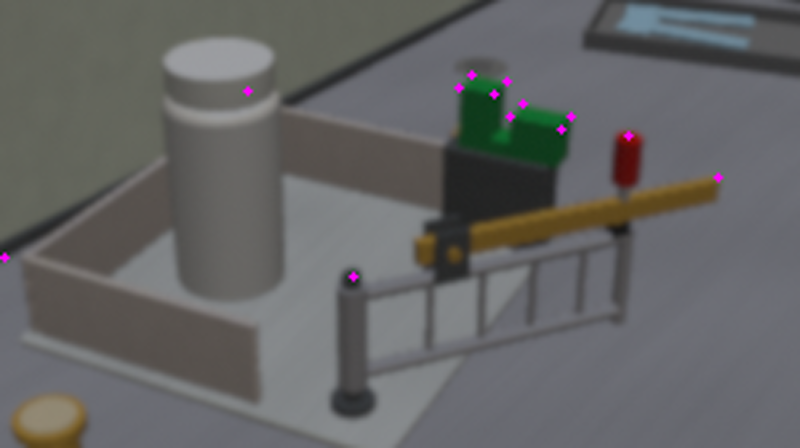

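The fit residuals are about 1 px and the points agree with the side view. Model: hinge (0.630, 0.125), knob (0.537, −0.029), gate angle 0.69, notch offset about +1.6 mm. I'll write a row planner and go above the knob.

```bash
cat > plan.py <<'E'
from h import *
from scipy.spatial.transform import Rotation as Ro
H=np.array([.630,.125]); YAW=.1515
def knob(th,a,dz=.017,hinge=H,yaw=YAW):
    """TCP xyz + jaw-normal angle for gate angle th, lift a"""
    s=.06+.12*np.cos(a)-.034*np.sin(a); z=.105+.12*np.sin(a)+.034*np.cos(a)
    w=yaw-th; return np.array([hinge[0]+s*np.sin(w),hinge[1]-s*np.cos(w),z-dz]),w
def rows(targets,p=None,w=None):
    """targets: list of (xyz, angle of tool y in world); tool kept pointing down"""
    s=read_state()
    if p is None:
        p=s["tool_pos"]; R=Ro.from_rotvec(s["tcp_rot"]).as_matrix(); w=np.arctan2(R[1,1],R[0,1])
        print("now",p.round(4),round(w,4),"t",s["time"],"F",np.round(s["wrist_force"],2))
    out=[]
    for q,v in targets:
        y=np.array([np.cos(w),np.sin(w),0]); x=np.array([np.sin(w),-np.cos(w),0])*-1; d=q-p
        out.append([round(float(d@x),4),round(float(d@y),4),round(float(-d[2]),4),round(float(-(v-w)/2/np.pi),4)])
        p,w=q,v
    return out
def path(p0,w0,p1,w1,n): return [(p0+(p1-p0)*i/n,w0+(w1-w0)*i/n) for i in range(1,n+1)]
E
python3 - <<'E'
from plan import *
s=read_state();R=Ro.from_rotvec(s["tcp_rot"]).as_matrix();w=np.arctan2(R[1,1],R[0,1])
print("toolx check",R[:,0],[-np.sin(w),np.cos(w)])
p1,w1=knob(.694,0); p1[2]=.225
for r in rows(path(s["tool_pos"],w,p1,w1,13)): print(r)
E
```

```text
toolx check [-9.42827706e-01  3.33280526e-01  9.36189236e-05] [np.float64(-0.9428277727185658), np.float64(0.3332803489414708)]
now [0.2247 0.6358 0.2301] 1.231 t 0.1 F [ 0.17  0.12 -0.2 ]
[-0.0397, -0.0402, 0.0004, 0.0217]
[-0.0448, -0.0344, 0.0004, 0.0217]
[-0.0491, -0.028, 0.0004, 0.0217]
[-0.0524, -0.0211, 0.0004, 0.0217]
[-0.0548, -0.0138, 0.0004, 0.0217]
[-0.0562, -0.0062, 0.0004, 0.0217]
[-0.0565, 0.0015, 0.0004, 0.0217]
[-0.0558, 0.0092, 0.0004, 0.0217]
[-0.054, 0.0167, 0.0004, 0.0217]
[-0.0512, 0.0239, 0.0004, 0.0217]
[-0.0475, 0.0306, 0.0004, 0.0217]
[-0.0429, 0.0368, 0.0004, 0.0217]
[-0.0375, 0.0423, 0.0004, 0.0217]
```

play_rows(motion=[[-0.04, -0.04, 0, 0.0217, 85], [-0.045, -0.034, 0, 0.0217, 85], [-0.049, -0.028, 0, 0.0217, 85], [-0.052, -0.021, 0, 0.0217, 85], [-0.055, -0.014, 0, 0.0217, 85]])

```text
time: 0.72
tool_pos: [0.3458, 0.3793, 0.2308]
tcp_rot: [1.541, 2.737, -0.001]
wrist_force: [-0.2, -0.4, 0.3]
width: 0.999
```

play_rows(motion=[[-0.056, -0.006, 0, 0.0217, 85], [-0.0565, 0.0015, 0, 0.0217, 85], [-0.056, 0.009, 0, 0.0217, 85], [-0.054, 0.017, 0, 0.0217, 85], [-0.051, 0.024, 0, 0.0217, 85]])

```text
time: 1.35
tool_pos: [0.4664, 0.124, 0.231]
tcp_rot: [-2.368, -2.064, 0.0]
wrist_force: [0.7, 0.5, -0.3]
width: 0.996
```

play_rows(motion=[[-0.0475, 0.0306, 0, 0.0217, 85], [-0.043, 0.037, 0, 0.0217, 85], [-0.0375, 0.042, 0, 0.0217, 85], [0, 0, 0, 0, 85]])

```text
time: 1.85
tool_pos: [0.5392, -0.031, 0.2308]
tcp_rot: [2.738, 1.539, -0.001]
wrist_force: [0.0, -0.1, -0.4]
width: 0.995
```

Run:
```python
from plan import *
c=camera_info("wrist"); im=read_camera("wrist"); cv2.imwrite("pics/w1.png",im[:,:,::-1])
r,g,b=[im[...,i].astype(int) for i in range(3)]
for st,ce,i,l in comp((r>120)&(g<70)&(b<70)): print("red",st,ce,ray("wrist",[ce],[0.155],c).round(4),ray("wrist",[ce],[0.139],c).round(4))
p1,w1=knob(.694,0); print("target",p1,w1,"proj knob top",proj("wrist",[[p1[0],p1[1],.155]],c)); print(rows([(p1,w1)]))
```

```text
red [263, 210, 25, 23, 427] [274.97, 220.75] [[ 0.5369 -0.0304  0.155 ]] [[ 0.5341 -0.0346  0.139 ]]
target [ 0.53706984 -0.02915572  0.122     ] -0.5425 proj knob top [[274.22574603 219.13911196]]
now [ 0.5383 -0.0292  0.2306] -0.5443 t 1.9 F [0.02 0.48 0.05]
[[-0.0006, -0.0011, 0.1086, -0.0003]]
```

View pics/w1.png

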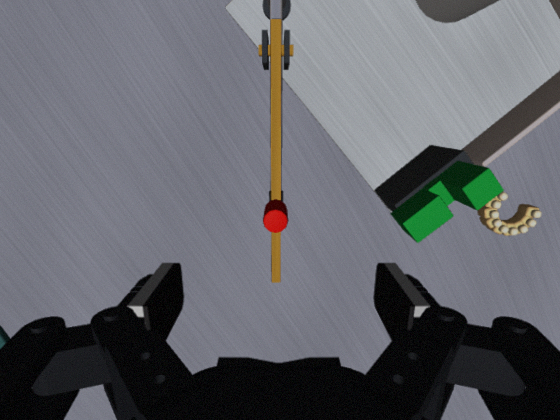

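The wrist view shows the bar vertical in the picture with the knob at (275,215), centred between the jaws. Its position agrees with the model within 1.5 mm, so I descend and grip.

play_rows(motion=[[0, -0.001, 0.05, 0, 85], [-0.001, 0, 0.04, 0, 60], [0, 0, 0.0186, 0, 40], [0, 0, 0, 0, 10], [0, 0, 0, 0, 10]], squeeze=30)

```text
time: 2.52
tool_pos: [0.5382, -0.0276, 0.1243]
tcp_rot: [2.733, 1.547, 0.003]
wrist_force: [0.2, 1.3, -2.1]
width: 0.202
```

play_rows(motion=[[0, 0, 0, 0, 10], [0, 0, 0, 0, 10], [0, 0, 0, 0, 10]])

```text
time: 2.9
tool_pos: [0.5381, -0.0278, 0.1238]
tcp_rot: [2.734, 1.546, 0.004]
wrist_force: [2.2, 3.6, 0.8]
width: 0.2
```

Run:
```python
from plan import *
s=read_state(); print(s["width"]*85.4)
p=s["tool_pos"]; p0,w0=knob(.694,0)
# lift relative, 5 rows
T=[knob(.694,a) for a in np.linspace(0,.13,6)]
print(rows(T[1:],*T[0]))
```

```text
17.054281415211598
[[0.0009, -0.0, -0.0031, -0.0], [0.001, 0.0, -0.0031, -0.0], [0.0011, -0.0, -0.0031, -0.0], [0.0012, -0.0, -0.003, -0.0], [0.0012, 0.0, -0.003, -0.0]]
```

play_rows(motion=[[0.001, 0, -0.0031, 0, 10], [0.001, 0, -0.0031, 0, 10], [0.0011, 0, -0.0031, 0, 10], [0.0012, 0, -0.003, 0, 10], [0.0012, 0, -0.003, 0, 10]])

```text
time: 3.52
tool_pos: [0.5395, -0.0231, 0.1378]
tcp_rot: [-2.734, -1.546, 0.001]
wrist_force: [3.1, 3.8, -7.6]
width: 0.198
```

Run:
```python
from plan import *
print(read_state()["wrist_force"])
im=read_camera("side"); cv2.imwrite("pics/s2.png",cv2.resize(im[120:300,200:440,::-1],None,fx=3.2,fy=3.2,interpolation=cv2.INTER_CUBIC))
T=[knob(t,.13) for t in np.linspace(.694,.14,11)]
for r in rows(T[1:],*T[0]): print(r)
```

```text
[ 3.11850389  3.75844856 -7.59931859]
[0.0003, 0.0097, -0.0, -0.0088]
[0.0003, 0.0097, -0.0, -0.0088]
[0.0003, 0.0097, -0.0, -0.0088]
[0.0003, 0.0097, -0.0, -0.0088]
[0.0003, 0.0097, -0.0, -0.0088]
[0.0003, 0.0097, -0.0, -0.0088]
[0.0003, 0.0097, -0.0, -0.0088]
[0.0003, 0.0097, -0.0, -0.0088]
[0.0003, 0.0097, -0.0, -0.0088]
[0.0003, 0.0097, -0.0, -0.0088]
```

View pics/s2.png

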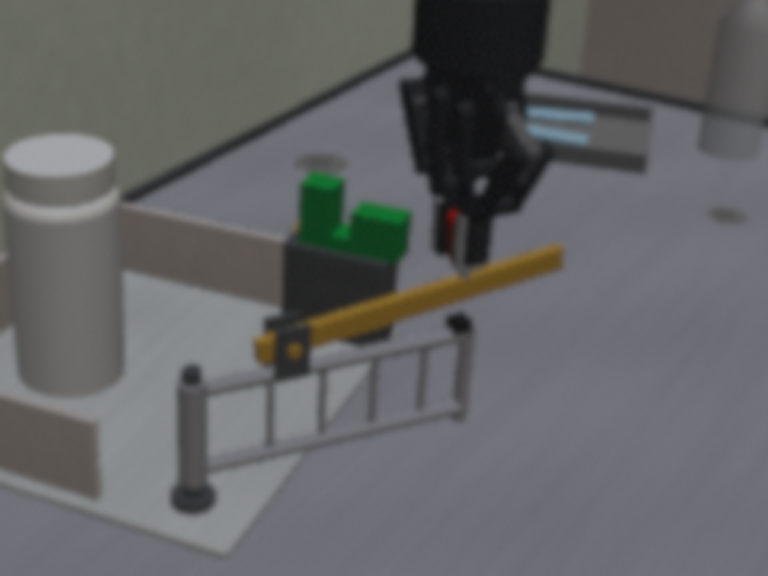

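The side view shows the bar lifted off the gate at about 0.12 rad, tip at (560,250) in the crop, with the gate unmoved. I swing the first half.

play_rows(motion=[[0.0003, 0.0097, 0, -0.0088, 10], [0.0003, 0.0097, 0, -0.0088, 10], [0.0003, 0.0097, 0, -0.0088, 10], [0.0003, 0.0097, 0, -0.0088, 10], [0.0003, 0.0097, 0, -0.0088, 10]])

```text
time: 4.2
tool_pos: [0.5836, -0.0427, 0.1377]
tcp_rot: [-2.493, -1.91, 0.004]
wrist_force: [0.0, 2.7, -4.7]
width: 0.201
```

```bash
cat > lift.py <<'E'
from plan import *
import sys
from scipy.optimize import least_squares
# estimate gate angle, lift from bar brass mask in side+top: tip via model overlay
im=read_camera("side"); t=sys.argv[1]
s=read_state(); R=Ro.from_rotvec(s["tcp_rot"]).as_matrix(); w=np.arctan2(R[1,1],R[0,1])
print("p",s["tool_pos"].round(4),"w",w.round(4),"theta",round(YAW-w,4),"F",s["wrist_force"].round(1),"Fy",(s["wrist_force"]@R[:,1]).round(1),"Fx",(s["wrist_force"]@R[:,0]).round(1),"tau",s["torque"].round(2),s["time"])
r,g,b=[im[...,i].astype(int) for i in range(3)]
m=(r>100)&(b<r*0.55)&(g>r*.55)&(g<r*.85); m[:, :280]=0; m[:150]=0; m[260:]=0
ys,xs=np.nonzero(m); th=YAW-w
vx,vy,x0,y0=cv2.fitLine(np.c_[xs,ys].astype(np.float32),cv2.DIST_HUBER,0,.01,.01).ravel()
print("bar px",len(xs),"slope",round(vy/vx,3))
for a in (0,.06,.08,.1,.12,.14):
    P=[]
    for sb in (0.02,.19):
        rr=sb*np.cos(a); P.append([H[0]+(.06+rr)*np.sin(w),H[1]-(.06+rr)*np.cos(w),.105+sb*np.sin(a)])
    q=proj("side",P); print(a,"slope",((q[1,1]-q[0,1])/(q[1,0]-q[0,0])).round(3),q.round(1).tolist(),end=";")
cv2.imwrite(f"pics/{t}.png",cv2.resize(im[130:280,260:420,::-1],None,fx=4,fy=4,interpolation=cv2.INTER_CUBIC))
E
python3 lift.py s3
```

```text
p [ 0.5849 -0.043   0.1379] w -0.2614 theta 0.4129 F [ 2.6  1.6 -4. ] Fy 2.1 Fx 2.2 tau [ 0.01 -0.07  0.12] 4.25
bar px 217 slope -0.509
0 slope -0.414 [[293.1, 220.3], [351.5, 196.2]];0.06 slope -0.482 [[293.1, 219.8], [351.8, 191.5]];0.08 slope -0.505 [[293.1, 219.6], [351.9, 189.9]];0.1 slope -0.527 [[293.1, 219.4], [352.0, 188.4]];0.12 slope -0.55 [[293.1, 219.3], [352.0, 186.8]];0.14 slope -0.573 [[293.1, 219.1], [352.0, 185.3]];
```

View pics/s3.png

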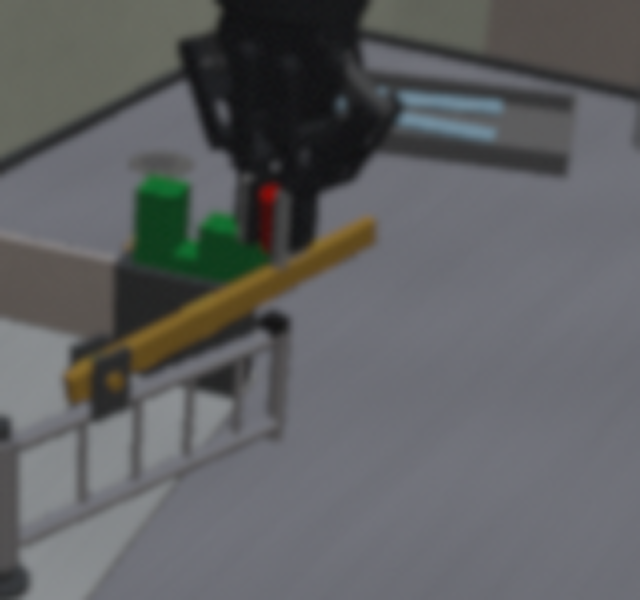

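The bar tip at crop (371,233) puts the lift at about 0.10 rad, slightly less than the TCP suggested. I'll raise a further 2 mm for margin and swing to just before the front block.

play_rows(motion=[[0.0004, 0, -0.001, 0, 10], [0.0004, 0, -0.001, 0, 10], [0.0003, 0.0097, 0, -0.0088, 10], [0.0003, 0.0097, 0, -0.0088, 10], [0, 0, 0, 0, 10]])

```text
time: 4.88
tool_pos: [0.6036, -0.0459, 0.1402]
tcp_rot: [2.386, 2.042, -0.001]
wrist_force: [0.4, -1.0, -3.3]
width: 0.199
```

```bash
python3 lift.py s4
python3 - <<'E'
import cv2,numpy as np
E
```

```text
p [ 0.6033 -0.0458  0.1401] w -0.1555 theta 0.307 F [-0.5 -1.5 -3.8] Fy -0.3 Fx -1.6 tau [-0.54  0.01  0.04] 4.925
bar px 182 slope -0.647
0 slope -0.511 [[290.1, 218.7], [342.0, 192.2]];0.06 slope -0.586 [[290.1, 218.2], [342.3, 187.6]];0.08 slope -0.611 [[290.1, 218.0], [342.4, 186.0]];0.1 slope -0.636 [[290.0, 217.8], [342.5, 184.5]];0.12 slope -0.661 [[290.0, 217.7], [342.5, 183.0]];0.14 slope -0.686 [[290.0, 217.5], [342.5, 181.5]];
```

View pics/s4.png

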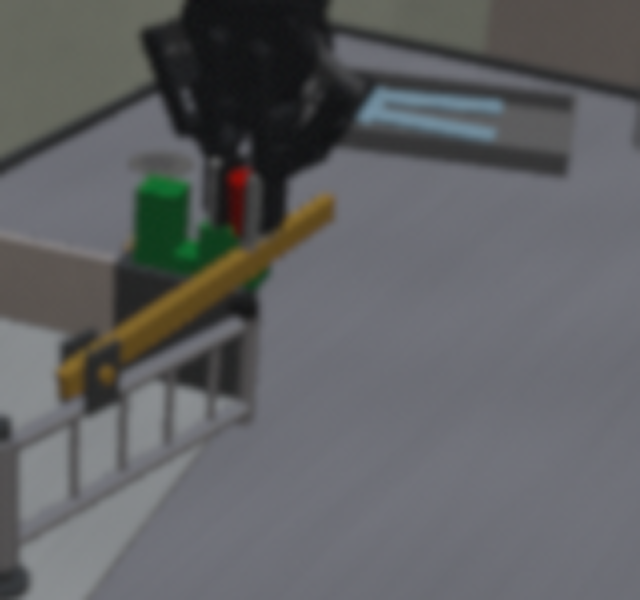

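Tip at crop (330,212), so the lift is about 0.12 rad. That is above the 0.085 needed and below the backstop's 0.17. I continue slowly over the front block.

play_rows(motion=[[0.0001, 0.0048, 0, -0.0044, 10], [0.0001, 0.0048, 0, -0.0044, 10], [0.0001, 0.0048, 0, -0.0044, 10], [0.0001, 0.0048, 0, -0.0044, 10], [0.0001, 0.0048, 0, -0.0044, 10]])

```text
time: 5.55
tool_pos: [0.628, -0.048, 0.1402]
tcp_rot: [2.236, 2.205, -0.001]
wrist_force: [-0.8, -5.5, -1.6]
width: 0.202
```

play_rows(motion=[[0.0001, 0.0048, 0, -0.0044, 10], [0.0001, 0.0048, 0, -0.0044, 10], [0.0001, 0.0048, 0, -0.0044, 10], [0, 0, 0, 0, 10], [0, 0, 0, 0, 10]])

```text
time: 6.18
tool_pos: [0.6431, -0.0473, 0.1407]
tcp_rot: [2.145, 2.292, 0.002]
wrist_force: [0.6, -5.4, -2.3]
width: 0.199
```

```bash
python3 lift.py s5|head -2
python3 - <<'E'
from plan import *
for t in (.086,.05,.03,.02,.01,0,-.01,-.02): print(t,knob(t,.12)[0].round(4))
c=camera_info("wrist");im=read_camera("wrist"); cv2.imwrite("pics/w2.png",im[:,:,::-1])
E
```

```text
p [ 0.643  -0.0472  0.1407] w 0.0665 theta 0.085 F [ 1.6 -4.7 -1.2] Fy 1.3 Fx -4.8 tau [-1.05 -0.09  0.02] 6.225
bar px 137 slope -1.004
0.086 [ 0.6415 -0.0497  0.1361]
0.05 [ 0.6477 -0.0492  0.1361]
0.03 [ 0.6512 -0.0488  0.1361]
0.02 [ 0.653  -0.0486  0.1361]
0.01 [ 0.6547 -0.0483  0.1361]
0 [ 0.6564 -0.0481  0.1361]
-0.01 [ 0.6582 -0.0478  0.1361]
-0.02 [ 0.6599 -0.0475  0.1361]
```

View pics/w2.png

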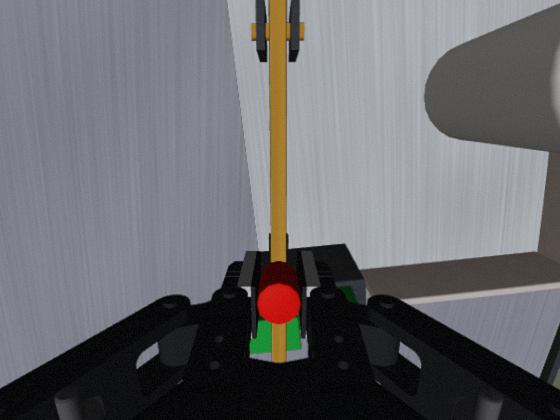

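The wrist view shows the bar over the front block, with its tip over the green at (279,345), and the gripper well clear of the canister. I relieve the 5 N pull along the bar, then advance 10 mm.

play_rows(motion=[[-0.0015, 0.0025, 0, -0.0023, 10], [0, 0.0025, 0, -0.0023, 10], [0, 0.0025, 0, -0.0023, 10], [0, 0.0025, 0, -0.0023, 10], [0, 0, 0, 0, 10]])

```text
time: 6.9
tool_pos: [0.6523, -0.0468, 0.1399]
tcp_rot: [-2.078, -2.356, -0.001]
wrist_force: [1.5, 0.7, -3.4]
width: 0.2
```

play_rows(motion=[[0, 0.001, 0, -0.0009, 10], [0, 0.001, 0, -0.0009, 10], [0, 0, 0, 0, 10]])

```text
time: 7.28
tool_pos: [0.6538, -0.0466, 0.1397]
tcp_rot: [-2.065, -2.367, -0.0]
wrist_force: [0.9, 2.9, -4.1]
width: 0.199
```

```bash
python3 lift.py s6|head -2
```

```text
p [ 0.6538 -0.0467  0.1398] w 0.1359 theta 0.0156 F [-0.2  2.5 -3.9] Fy 0.1 Fx 2.5 tau [ 0.15 -0.04 -0.08] 7.325
bar px 122 slope -1.121
```

play_rows(motion=[[0, 0.0005, 0, -0.0005, 10], [0, 0.0005, 0, -0.0004, 10], [0, 0.0005, 0, -0.0005, 10], [0, 0.0005, 0, -0.0004, 10], [0, 0, 0, 0, 10]])

```text
time: 7.95
tool_pos: [0.6557, -0.0465, 0.1397]
tcp_rot: [-2.051, -2.378, -0.0]
wrist_force: [-0.3, 3.9, -4.9]
width: 0.194
```

play_rows(motion=[[0, 0.0005, 0, -0.0005, 10], [0, 0.0005, 0, -0.0004, 10], [0, 0, 0, 0, 10]])

```text
time: 8.32
tool_pos: [0.6567, -0.0463, 0.1397]
tcp_rot: [-2.045, -2.384, -0.0]
wrist_force: [-0.4, 5.1, -5.2]
width: 0.201
```

play_rows(motion=[[0.0005, 0.0005, 0, -0.0005, 10], [0.0005, 0.0005, 0, -0.0004, 10], [0, 0, 0, 0, 10]])

```text
time: 8.7
tool_pos: [0.658, -0.0459, 0.1402]
tcp_rot: [2.038, 2.39, -0.0]
wrist_force: [-0.4, 2.1, -5.0]
width: 0.197
```

play_rows(motion=[[0, 0.0005, 0, -0.0005, 10], [0, 0.0005, 0, -0.0004, 10], [0, 0, 0, 0, 10]])

```text
time: 9.07
tool_pos: [0.659, -0.0457, 0.1402]
tcp_rot: [2.031, 2.396, -0.0]
wrist_force: [0.1, 1.1, -5.0]
width: 0.203
```

```bash
python3 lift.py s7|head -2
```

```text
p [ 0.6589 -0.0457  0.1402] w 0.1642 theta -0.0127 F [-0.5  1.  -4.3] Fy -0.4 Fx 1.1 tau [-0.05  0.05 -0.06] 9.125
bar px 109 slope -1.205
```

play_rows(motion=[[0, 0.0005, 0, -0.0005, 10], [0, 0, 0, 0, 10]])

```text
time: 9.38
tool_pos: [0.6593, -0.0456, 0.1401]
tcp_rot: [2.028, 2.399, -0.0]
wrist_force: [-0.7, 0.3, -3.3]
width: 0.202
```

play_rows(motion=[[0, 0.0005, 0, -0.0004, 10], [0, 0, 0, 0, 10]])

```text
time: 9.62
tool_pos: [0.6594, -0.0456, 0.1401]
tcp_rot: [-2.025, -2.402, 0.001]
wrist_force: [-3.4, -1.1, -0.9]
width: 0.199
```

Contact with the backstop: x stalled at 0.6594 with about 3.4 N, as the fit predicted. I back off about 2 mm to the notch centre and lower gently.

play_rows(motion=[[0, -0.0012, 0, 0.001, 10], [0, -0.0012, 0, 0.001, 10], [0, 0, 0, 0, 10]])

```text
time: 10.0
tool_pos: [0.6579, -0.0458, 0.1403]
tcp_rot: [2.039, 2.388, 0.001]
wrist_force: [1.4, -0.8, -3.1]
width: 0.199
```

play_rows(motion=[[-0.0005, 0, 0.0015, 0, 10], [-0.0005, 0, 0.0015, 0, 10], [-0.0005, 0, 0.0015, 0, 10], [0, 0, 0, 0, 10]])

```text
time: 10.5
tool_pos: [0.6582, -0.0475, 0.1362]
tcp_rot: [2.039, 2.388, 0.001]
wrist_force: [0.4, -3.1, 2.6]
width: 0.198
```

play_rows(motion=[[-0.0003, 0, 0.001, 0, 10], [-0.0003, 0, 0.001, 0, 10], [0, 0, 0, 0, 10]])

```text
time: 10.88
tool_pos: [0.6583, -0.0484, 0.134]
tcp_rot: [2.039, 2.388, 0.0]
wrist_force: [1.1, -5.4, 4.0]
width: 0.2
```

play_rows(motion=[[-0.001, 0, 0.0005, 0, 10], [-0.0005, 0, 0.001, 0, 10], [0, 0, 0, 0, 10]])

```text
time: 11.25
tool_pos: [0.6579, -0.0492, 0.1318]
tcp_rot: [2.04, 2.389, -0.0]
wrist_force: [2.5, -3.9, 2.4]
width: 0.198
```

play_rows(motion=[[-0.0003, 0.0004, 0.001, 0, 10], [-0.0003, 0, 0.001, 0, 10], [-0.0003, 0, 0.001, 0, 10], [0, 0, 0, 0, 10]])

```text
time: 11.75
tool_pos: [0.6582, -0.0503, 0.1288]
tcp_rot: [-2.04, -2.389, 0.001]
wrist_force: [0.8, -4.7, 3.1]
width: 0.196
```

```bash
python3 lift.py s8
```

```text
p [ 0.6582 -0.0503  0.1288] w 0.1572 theta -0.0057 F [ 0.4 -5.6  2.9] Fy -0.5 Fx -5.6 tau [-0.47  0.06  0.05] 11.8
bar px 91 slope -1.046
0 slope -0.981 [[279.6, 215.1], [311.8, 183.4]];0.06 slope -1.097 [[279.6, 214.5], [312.0, 179.0]];0.08 slope -1.135 [[279.6, 214.4], [312.1, 177.5]];0.1 slope -1.174 [[279.6, 214.2], [312.1, 176.0]];0.12 slope -1.213 [[279.6, 214.0], [312.1, 174.6]];0.14 slope -1.252 [[279.6, 213.9], [312.1, 173.1]];
```

View pics/s8.png

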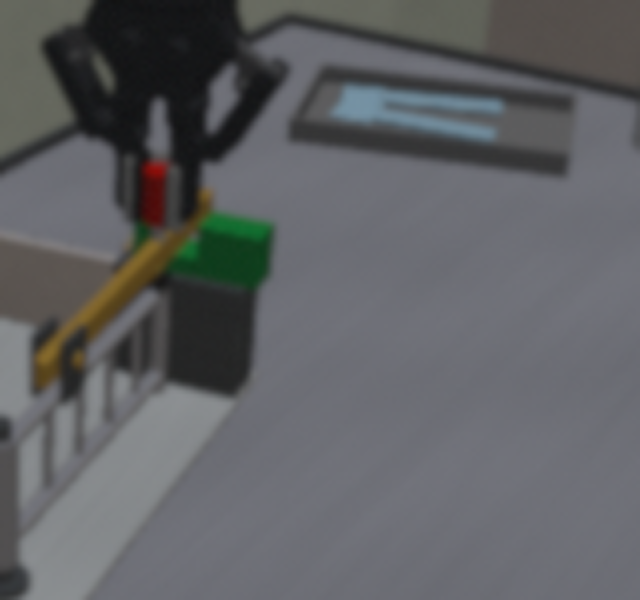

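The side view shows the bar behind the front block at crop (200,210), inside the notch with about 0.035 rad left. I lower 2 mm more, relieving the pull along the bar, then open gently.

play_rows(motion=[[-0.001, 0, 0.001, 0, 10], [-0.0007, 0, 0.001, 0, 10], [0, 0, 0, 0, 10]])

```text
time: 12.18
tool_pos: [0.6584, -0.0511, 0.1265]
tcp_rot: [-2.039, -2.388, -0.0]
wrist_force: [0.5, -1.3, 1.8]
width: 0.199
```

play_rows(motion=[[0, 0, 0, 0, 22], [0, 0, 0, 0, 24], [0, 0, 0, 0, 30], [0, 0, 0, 0, 40]])

```text
time: 12.68
tool_pos: [0.6586, -0.0516, 0.1269]
tcp_rot: [-2.04, -2.389, 0.0]
wrist_force: [0.8, -0.3, 0.6]
width: 0.465
```

```bash
python3 lift.py s9|cut -c1-400
```

```text
p [ 0.6587 -0.0516  0.1269] w 0.1573 theta -0.0058 F [-0.6 -0.4 -0.5] Fy -0.6 Fx -0.3 tau [-0.    0.01 -0.01] 12.725
bar px 109 slope -0.933
0 slope -0.981 [[279.6, 215.1], [311.8, 183.4]];0.06 slope -1.097 [[279.6, 214.5], [312.0, 179.0]];0.08 slope -1.135 [[279.6, 214.4], [312.1, 177.5]];0.1 slope -1.174 [[279.6, 214.2], [312.1, 176.0]];0.12 slope -1.213 [[279.6, 214.0], [312.1, 174.6]];0.14 slope -1.252 [[279.6, 213.9], [312.1, 173.1]];
```

play_rows(motion=[[0, 0, -0.01, 0, 50], [0, 0, -0.03, 0, 50], [0, 0, -0.04, 0, 50], [0, 0, -0.04, 0, 50], [0, 0, -0.02, 0, 50]])

```text
time: 13.35
tool_pos: [0.6601, -0.0518, 0.271]
tcp_rot: [2.037, 2.386, 0.005]
wrist_force: [-0.6, 0.3, -0.2]
width: 0.588
```

play_rows(motion=[[0, -0.04, 0, 0, 50], [0, -0.06, 0, 0, 50], [0, -0.06, 0, 0, 50], [0, -0.04, 0, 0, 50], [0, 0, 0, 0, 50]])

```text
time: 13.98
tool_pos: [0.4586, -0.0831, 0.2666]
tcp_rot: [-2.041, -2.387, 0.001]
wrist_force: [0.9, 0.2, -0.5]
width: 0.581
```

Run:
```python
from plan import *
t=read_camera("top"); s=read_camera("side")
r,g,b=[t[...,i].astype(int) for i in range(3)]
for st,ce,i,l in comp((r>120)&(g<70)&(b<70)):
    P=ray("top",[ce],[.15])[0]; d=P[:2]-H; print("red",st,ce,P.round(4),"dist",np.hypot(*d).round(4),"theta",(YAW-np.arctan2(d[0],-d[1])).round(4))
r,g,b=[s[...,i].astype(int) for i in range(3)]
for st,ce,i,l in comp((r>110)&(g<70)&(b<70)): print("side red",st,ce)
for a in (0,.02,.04,.08): print(a,proj("side",[[*knob(-.007,a)[0][:2],knob(-.007,a,0)[0][2]]]).round(1))
print("keeper notch px",proj("side",[[*(H+.23*np.array([np.sin(YAW+.007),-np.cos(YAW+.007)])),z] for z in (.09,.113,.126)]).round(1).tolist())
m=np.zeros((560,800,3),np.uint8)
m[:,:400]=cv2.resize(s[160:244,280:340,::-1],(400,560),interpolation=cv2.INTER_CUBIC)
m[:,400:]=cv2.resize(t[190:270,320:377,::-1] if 0 else t[185:297,235:375,::-1][:, :],(400,560) if 0 else (400,320),interpolation=cv2.INTER_CUBIC) if 0 else cv2.resize(t[190:302-0,300:380,::-1],(400,560),interpolation=cv2.INTER_CUBIC)
cv2.imwrite("pics/fin.png",m)
```

```text
red [332, 212, 8, 9, 51] [335.39, 215.94] [ 0.6578 -0.0528  0.15  ] dist 0.18 theta -0.0038
side red [297, 172, 7, 4, 22] [300.0, 173.5]
0 [[300.2 181. ]]
0.02 [[300.1 180.1]]
0.04 [[300.  179.2]]
0.08 [[299.8 177.4]]
keeper notch px [[308.1, 192.6], [308.6, 183.4], [308.8, 178.2]]
```

View pics/fin.png

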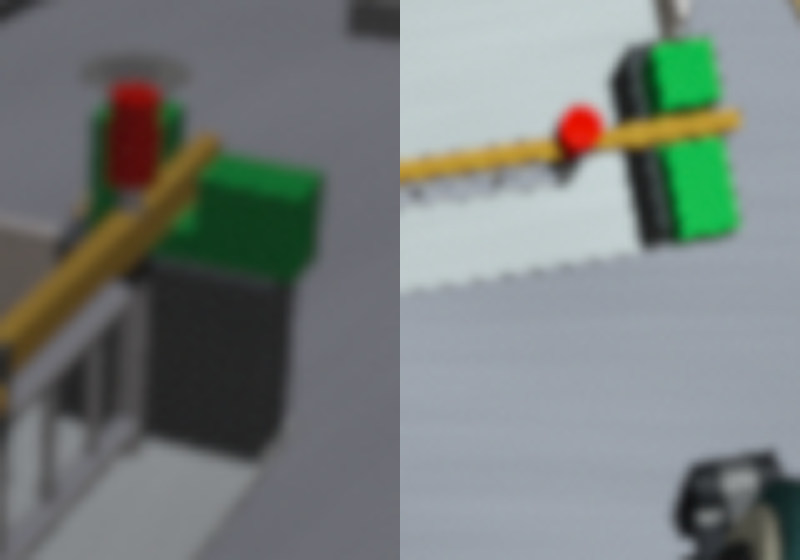

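The left panel (side) shows the bar sitting between the backstop and front block, nearly flush with the block's top. The knob centre there is at image row about 180.5, against 181.0 expected for a fully down bar. The right panel (top) shows the bar across the notch gap, and the arm is clear. I hand in the job.

```bash
python3 -c "
from workcell import *
print(finish_job(), read_state()['time'])"
```

```text
the job is handed in; nothing more can be done
the job is handed in; nothing more can be done
```

The gate is shut and the latch bar is down in the keeper's notch. The gripper has let go and stands well clear, and the job was handed in at about 14 s.

- **What I did:** I gripped the red knob and lifted the bar to about 0.12 rad. I swung the gate over the front block and touched the backstop, where the wrist force was about 3.4 N against the 10 N limit. Then I backed off about 1.5 mm, lowered the bar into the notch, opened the fingers and withdrew.
- **Final checks:**
  - In the top view the bar lies across the notch at a gate angle of about −0.004 rad, with the knob 180 mm from the hinge as it should be.
  - In the side view, read by eye from the picture, the knob is within about half a pixel of where it sits when the bar is fully down.
- **Disagreements:**
  - The first lift read about 0.10 rad in the picture but about 0.117 from the tool height, so I raised it 2 mm more before crossing the block.
  - The script's side-view red patch covered only the knob's bright top, so its height was not usable.
  - The caddy's back wall corners missed the fitted model by 5–6 pixels, while every other point fitted within about 1.5 pixels.
- **Other forces and objects:** Pulls along the bar and up or down reached up to 7.6 N at the wrist because the grip resisted the knob's tilt. Nothing in the readings showed the gripper touching anything but the knob. I did not measure the canister, jaw model, loupe and burnisher again at the end.

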